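# Load the reading rack in reverse order

### The arm

A 7-joint arm with a two-finger parallel gripper is mounted at the origin on the work surface. World frame = base frame: x ahead of the robot, y to its left, z up, the work surface at z = 0. Lengths are in m, angles in degrees, forces in N, time in s.
With the tool pointing down it reaches from about 0.425 to 0.875 m from the base axis. Payload 4.7 kg.
Tool frame: the origin (TCP) lies midway between the tips of the shut fingers; the grasp point (between the pads) lies 19 mm behind it; z points along the fingers, x is the direction in which the jaws open and shut, and the axes are right-handed (so a half turn about z gives the same grasp; the last joint's range is limited). The gripper opens to 87 mm and grips with 3 to 60 N. Pads are 19 mm wide; open, the fingers measure 117 mm over their backs; the gripper's body (75 mm by 190 mm) begins 51 mm behind the grasp point.
Start: joints at [73.516, 18.392, -4.016, 83.108, 1.295, 78.541, -3.26], TCP at [0.193, -0.621, 0.223] pointing down, gripper open.
Joint ranges: [-163.93, 163.93], [-17.29, 119.83], [-79.2, 71.16], [3.27, 140.29], [-89.18, 269.18], [5.43, 117.66], [-154.24, 154.24]. Speed limits (degrees/s): [147.25, 147.25, 180, 180, 180, 180, 180].

### API

Orientations are given as [roll, pitch, yaw] about the fixed x, y, z axes, in that order (R = Rz(yaw) Ry(pitch) Rx(roll)).
In Python, from cell import telemetry, optics, env gives the robot as it stands.
- The arm moves only by the tool arm_command, never from a script. Its arguments are lists of equal length, an entry for each row: "translation": the shift along the tool's x, y, z in cm, a list of three; "twist": the turn about the tool's z in degrees. In form: {"translation": [[x, y, z], ...], "twist": [twist, ...]}. A call has 1 to 10 rows; each row shifts and turns the pose as measured when the row begins, along the tool's axes as they then stand; what a row does not reach is not made up. A row lasts 1/8 s, in which the tool goes at most 62.5 mm and 10.7 degrees, less where a joint would pass 70% of its speed; a pose out of reach is approached as far as the arm can. A call is refused whole if a number of a shift passes 6.25 or a number of a turn 10.7, either way. A call with a gripper value outside its range is refused whole. "grip" is the opening in per cent of the stroke, from 0 (shut) to 100 (fully open), set as the call begins (left out, the last holds). The fingers move at their own pace and stop on an object; "force" is the grip in N (left out, the last holds). Time passes only in rows, so rows that do not move let the fingers close. It gives the time, the measured TCP pose, the force and the opening at its end, in the units of the state.
- telemetry.get_obs(): the state, without advancing time (a new reading comes with each control period).
- optics.read_camera(name): name is "side" or "top" or "wrist"; returns a dict with "img" (480x640x3 uint8, blue, green, red), "fx", "fy", "cx", "cy" (pixels), "dist" ([k1, k2, p1, p2, k3] as OpenCV has them; the pictures are not rectified), "extrinsics" (4x4, takes a point from camera to world coordinates); the wrist camera has in their place "hand_eye" (4x4, takes a point from camera to tool coordinates, whose origin is the TCP and whose axes are the tool frame's). Camera axes: x right, y up, looking along -z (the intrinsics and any distortion apply to the point x, -y, -z); pixel columns grow to the right and rows downward; lengths in m; the calibration is good to about 2 mm. A picture is of the moment at which its call begins: read the wrist's pose just before it. There is no depth.
- env.sign_off(): hands the job in, once; it reports no verdict.
The state is a dict: "time_s": time; "qpos": joint angles; "joint_velocities": joint speeds; "effort": joint torques, N m; "tool_pos": TCP position; "tool_rot": TCP orientation; "force": force on the tool from outside, world axes, zero at the start; "wrist_torque": the same for the moment, N m; "grip_width": finger opening in m.
Only numpy, scipy, OpenCV 4.12 (cv2) and the standard library are available. Lean on these libraries where they do the work, as an engineer would, in place of code of your own. Each camera call takes 0.05 s, during which the arm holds its last target. There are 200 camera calls.

### The job

Move the four sample bottles from the blue rack to the empty white rack in reverse order, one bottle to a well: each rack has a lift tab at one end, and the bottle now nearest the blue rack's tab goes in the well farthest from the white rack's tab, the next one in the next well, and so on, the last one ending next to the white tab. Keep the bottles upright, set them down gently rather than dropping them, and leave each standing on the floor of its well.

Things in the scene. Friction and masses are not known exactly. Their poses are not given: they have to be found in the camera images.
- full_rack: The blue plastic rack that holds the bottles at the start. Fixed, any yaw. Origin: centre of its underside, on the table; z up. Four square open wells in a row along its y axis, at y = -84, -28, +28, +84 mm, 46 mm wide inside, walls 4 mm, floor 10 mm and rim 30 mm above the table. Only at the +y end an upright lift tab, 40 mm wide, 8 mm thick, 64 mm high (centre y = +118 mm).
- empty_rack: The white plastic rack, empty at the start, into which the bottles go. Fixed, any yaw. Origin: centre of its underside, on the table; z up. Four square open wells in a row along its y axis, at y = -84, -28, +28, +84 mm, 46 mm wide inside, walls 4 mm, floor 10 mm and rim 30 mm above the table. Only at the +y end an upright lift tab, 40 mm wide, 8 mm thick, 64 mm high (centre y = +118 mm).
- bottle_a: Amber bottle, round, 100 mm tall, with a wide flat white cap (33 mm across, the top 20 mm). Origin: centre of its underside; z up along its axis. 60 g or so. Its amber body, 28 mm wide, can be gripped anywhere from 42 to 60 mm above the underside.
- bottle_b: Amber bottle, round, 88 mm tall, with sloping shoulders and a small narrow white cap (16 mm across, the top 16 mm). Origin: centre of its underside; z up along its axis. 60 g or so. Its amber body, 28 mm wide, can be gripped anywhere from 42 to 60 mm above the underside.
- bottle_c: Amber bottle with a square section (28 x 28 mm) and a square white cap, 84 mm tall. Its sides lie along its x and y axes, at the start within 0.1 rad of its rack's. Origin: centre of its underside; z up along its axis. 60 g or so. Its amber body, 28 mm wide, can be gripped anywhere from 42 to 60 mm above the underside.
- bottle_d: Amber bottle, round, 94 mm tall, with a domed white cap that ends in a thin 8 mm stem. Origin: centre of its underside; z up along its axis. 60 g or so. Its amber body, 28 mm wide, can be gripped anywhere from 42 to 60 mm above the underside.
- well_a: The well of the blue rack in which bottle_a stands at the start (all four look alike; its place in the row varies). Fixed. Square open cup, 54 mm outside, 46 mm inside, 24 mm high, floor 4 mm thick. Origin: centre of its underside, 6 mm above the table; axes as the blue rack's.
- well_b: The well of the blue rack in which bottle_b stands at the start (all four look alike; its place in the row varies). Fixed. Square open cup, 54 mm outside, 46 mm inside, 24 mm high, floor 4 mm thick. Origin: centre of its underside, 6 mm above the table; axes as the blue rack's.
- well_c: The well of the blue rack in which bottle_c stands at the start (all four look alike; its place in the row varies). Fixed. Square open cup, 54 mm outside, 46 mm inside, 24 mm high, floor 4 mm thick. Origin: centre of its underside, 6 mm above the table; axes as the blue rack's.
- well_d: The well of the blue rack in which bottle_d stands at the start (all four look alike; its place in the row varies). Fixed. Square open cup, 54 mm outside, 46 mm inside, 24 mm high, floor 4 mm thick. Origin: centre of its underside, 6 mm above the table; axes as the blue rack's.
Not all that is in view belongs to the job. What is shaped like the bottle_d but red is not meant.

How it is judged:
By the outcome, as a careful person would: the job done as asked, in the order asked, and still so for the second after the job is handed in, with the robot touching nothing.
It also fails if it takes over 112 s, if anything falls off the work surface, if the arm or the gripper's body presses on something with over 40 N, if the wrist force passes 120 N, or if a joint passes its speed limit or range.

## Working session

There is one attempt and no reset: what is moved stays moved. The work goes in short steps, Python scripts to look and compute and a tool call to move; the robot and the scene stay as the last step left them, time stands still between calls to the robot, and variables do not carry over. Pictures are saved under pics/ and viewed, about 12 in all and at most 16, crops included, and the job is handed in when it is done.

Besides the shell and the picture viewer there is one more tool, called by a JSON object that holds its "method" and its "body". arm_command: Moves the arm, as the interface text tells. Its arguments: {"type":"object","properties":{"translation":{"type":"array","items":{"type":"array","items":{"type":"number"}}},"twist":{"type":"array","items":{"type":"number"}},"grip":{"type":"number"},"force":{"type":"number"}},"required":["translation","twist"]}

```bash
ls; mkdir -p pics; python3 - <<'E'
from cell import telemetry, optics, env
import cv2
o=telemetry.get_obs();print(o)
for n in("top","side"):
    c=optics.read_camera(n);cv2.imwrite(f"pics/{n}0.png",c["img"]);print({k:v for k,v in c.items() if k!="img"})
E
```

```text
pics
{'time_s': 0.0, 'qpos': array([73.51818446, 18.44020853, -4.0147301 , 83.17326335,  1.29459302,
       78.54099039, -3.25963864]), 'joint_velocities': array([ 0.00606319,  0.11058802, -0.05997633, -0.15950971,  0.0326013 ,
        0.03026159,  0.08345118]), 'effort': array([ 3.74149386e-04, -4.91297150e+01, -4.03531976e-01, -3.12536681e+01,
       -6.37151767e-02,  4.38858045e-02,  1.98449525e-04]), 'tool_pos': array([ 0.19296615, -0.62012786,  0.22146274]), 'tool_rot': array([ 1.79994472e+02,  1.09247189e-01, -7.27089567e+01]), 'force': array([-0.63167205,  0.68044954,  0.27613789]), 'wrist_torque': array([-0.01079779,  0.00151091, -0.00028054]), 'grip_width': 0.08696102826153373}
{'fx': 586.0289093483694, 'fy': 586.0289093483694, 'cx': 319.62716061367286, 'cy': 238.92215767903576, 'dist': array([-0.02665493,  0.        ,  0.        ,  0.        ,  0.        ]), 'extrinsics': array([[ 0.00607521,  0.99602134, -0.08890776,  0.46506462],
       [-0.99995755,  0.00666687,  0.00635936,  0.01832921],
       [ 0.00692679,  0.08886536,  0.99601956,  1.20875073],
       [ 0.        ,  0.        ,  0.        ,  1.        ]])}
{'fx': 559.2037109115224, 'fy': 559.2037109115224, 'cx': 327.54378220223265, 'cy': 235.18431871958003, 'dist': array([-0.1734257,  0.       ,  0.       ,  0.       ,  0.       ]), 'extrinsics': array([[-0.99105171,  0.04934096, -0.1240241 ,  0.43499886],
       [-0.1317331 , -0.51132719,  0.84922959,  0.88305191],
       [-0.0215151 ,  0.85796852,  0.51325152,  0.58432908],
       [ 0.        ,  0.        ,  0.        ,  1.        ]])}
```

View pics/top0.png

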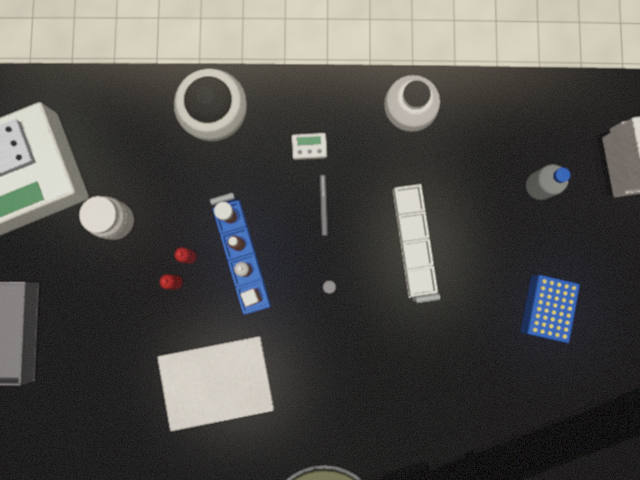

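View pics/side0.png

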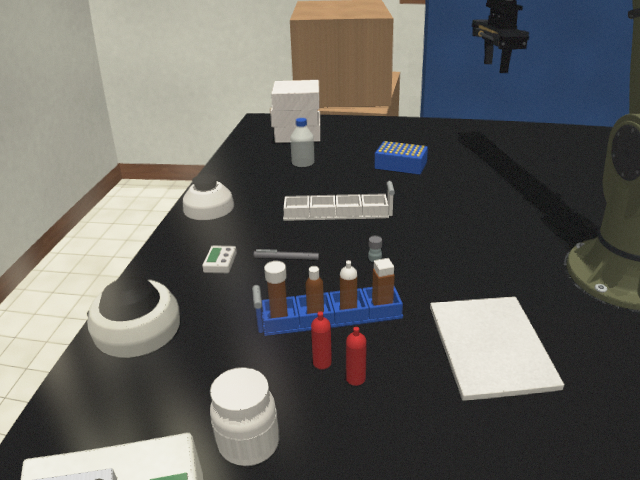

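The side view shows blue-rack bottles, from the tab: a (275,290), b (315,290), d (348,285), c (383,280). In the top view the blue tab is at (222,198) and the white tab at (428,298). Things that could be mistaken for bottles are the two red ones, top (184,255) and (170,282), the white jar (105,217) and the small vial (329,287). I'll check with one close crop.

```bash
python3 - <<'E'
import cv2,numpy as np
i=cv2.imread("pics/top0.png")
a=cv2.resize(i[185:320,195:280],None,fx=4.4,fy=4.4,interpolation=cv2.INTER_CUBIC)
b=cv2.resize(i[175:310,375:460],None,fx=4.4,fy=4.4,interpolation=cv2.INTER_CUBIC)
cv2.imwrite("pics/crop.png",np.hstack([a,b]))
E
```

```text
(no output)
```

View pics/crop.png

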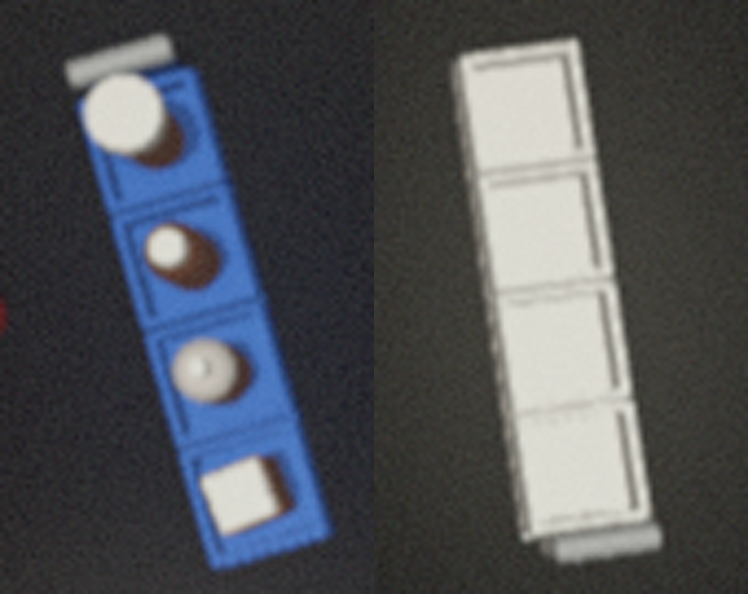

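```bash
cat > h.py <<'E'
from cell import telemetry, optics, env
import numpy as np, cv2
def ray(c,px,T=None):
    K=np.array([[c["fx"],0,c["cx"]],[0,c["fy"],c["cy"]],[0,0,1.]])
    p=cv2.undistortPoints(np.array([[px]],float),K,np.array(c["dist"]))[0,0]
    T=c["extrinsics"] if T is None else T
    return T[:3,3],T[:3,:3]@np.array([p[0],-p[1],-1])
def onz(c,px,z,T=None):
    o,d=ray(c,px,T); return o+d*(z-o[2])/d[2]
def fit(model,pts):   # planar rigid: returns centre, yaw(deg), resid mm
    m=np.array(model,float);p=np.array(pts)[:,:2];mc,pc=m.mean(0),p.mean(0)
    A=(m-mc).T@(p-pc);y=np.arctan2(A[0,1]-A[1,0],A[0,0]+A[1,1])
    R=np.array([[np.cos(y),-np.sin(y)],[np.sin(y),np.cos(y)]]);t=pc-R@mc
    return t,np.degrees(y),1e3*(p-(m@R.T+t))
def go(x,y,z,yaw):    # tool-frame shift in cm and twist to target TCP pose
    o=telemetry.get_obs();R=cv2.Rodrigues(np.zeros(3))[0]
    from scipy.spatial.transform import Rotation as Q
    R=Q.from_euler('xyz',o["tool_rot"],degrees=True).as_matrix()
    d=100*R.T@(np.array([x,y,z])-o["tool_pos"])
    tw=-((yaw-o["tool_rot"][2]+90)%180-90)
    print("t",round(o["time_s"],2),"pos",o["tool_pos"].round(4),"rot",o["tool_rot"].round(2),"w",round(o["grip_width"],4),"F",o["force"].round(1))
    print("shift cm",d.round(2),"twist",round(tw,2))
E
python3 - <<'E'
from h import *
c=optics.read_camera("top")
B=lambda u,v:(195-.39+u/4.4,185-.39+v/4.4)
W=lambda u,v:(375-.39+(u-374)/4.4,175-.39+v/4.4)
# blue image: left is +y world; rack +y (tab)=world +x => rack +x = world -y (right)
m={'TR':(.027,.111),'BR':(.027,-.111),'BL':(-.027,-.111),'TL':(-.027,.111)}
print("blue",fit(list(m.values()),[onz(c,B(*p),.03) for p in[(195,67),(330,537),(215,570),(80,102)]]))
# white tab = world -x, rack +x = world +y = left
m={'TL':(.027,-.111),'TR':(-.027,-.111),'BR':(-.027,.111),'BL':(.027,.111)}
print("white",fit(list(m.values()),[onz(c,W(*p),.03) for p in[(463,55),(578,40),(650,518),(525,540)]]))
for n,p,z in[('a',(125,113),.11),('b',(166,246),.098),('d',(205,367),.104),('c',(240,496),.094)]:print(n,onz(c,B(*p),z).round(4))
E
```

```text
blue (array([0.53331645, 0.16873964]), np.float64(-72.99776903839059), array([[ 1.51654689, -0.20055599],
       [-1.36659238, -0.51234787],
       [-0.80909489, -0.16946754],
       [ 0.65914038,  0.8823714 ]]))
white (array([ 0.5700521 , -0.18313597]), np.float64(97.53867489226953), array([[ 0.80557175, -0.07566875],
       [ 1.19593248, -0.03714809],
       [ 0.60154362, -1.81213179],
       [-2.60304785,  1.92494862]]))
a [0.6162 0.1942 0.11  ]
b [0.5601 0.1772 0.098 ]
d [0.5077 0.1587 0.104 ]
c [0.4527 0.1439 0.094 ]
```

{"method": "arm_command", "body": {"translation": [[-1,-2,0],[-2.5,-4,0],[-3,-4,0],[-3,-4,0],[-3,-4,0],[-3,-4,0],[-3,-4,0],[-3,-4,0],[-3,-4,0],[-3,-4,0]], "twist": [0,0,0,0,0,0,0,0,0,0], "grip": 80, "force": 15}}

```text
time_s: 1.4
tool_pos: [0.4858, -0.2197, 0.2212]
tool_rot: [-179.9, 0.2, -72.4]
force: [0.2, -0.8, 0.7]
grip_width: 0.07
```

```bash
python3 - <<'E'
from h import *
go(.6155,.194,.22,-73);print(telemetry.get_obs()["qpos"].round(1))
E
```

```text
t 1.4 pos [ 0.4858 -0.2197  0.2212] rot [-179.93    0.23  -72.4 ] w 0.07 F [ 0.2 -0.8  0.7]
shift cm [-35.51 -24.87   0.29] twist 0.6
[ 44.8   5.6 -24.6  99.    2.1  76.  -52.6]
```

{"method": "arm_command", "body": {"translation": [[-4,-2.8,0],[-4,-2.8,0],[-4,-2.8,0],[-4,-2.8,0],[-4,-2.8,0],[-4,-2.8,0],[-4,-2.8,0],[-3,-2,0],[-2,-1.2,0],[0,0,0]], "twist": [0,0,0,0,0,0,0,0,0,0]}}

```text
time_s: 2.65
tool_pos: [0.5949, 0.2017, 0.223]
tool_rot: [-179.9, 0.4, -70.9]
force: [-0.1, -0.5, 0.5]
grip_width: 0.0693
```

```bash
python3 - <<'E'
from h import *
go(.6155,.194,.22,-73)
c=optics.read_camera("wrist");print({k:v for k,v in c.items() if k!="img"});print(telemetry.get_obs()["qpos"].round(1))
cv2.imwrite("pics/w1.png",c["img"])
E
```

```text
t 2.65 pos [0.5949 0.2017 0.223 ] rot [-179.95    0.41  -70.91] w 0.0693 F [-0.1 -0.5  0.5]
shift cm [ 1.4  -1.7   0.29] twist 2.09
{'fx': 375.8437089389306, 'fy': 375.8437089389306, 'cx': 315.8707772577601, 'cy': 238.28149710354438, 'dist': array([-0.03808948,  0.        ,  0.        ,  0.        ,  0.        ]), 'hand_eye': array([[ 9.99999305e-01,  7.91324825e-04,  8.74424028e-04,
        -9.36574475e-04],
       [ 1.01754350e-03, -9.53767372e-01, -3.00544114e-01,
        -8.36619333e-02],
       [ 5.96169089e-04,  3.00544794e-01, -9.53767514e-01,
        -1.61891966e-01],
       [ 0.00000000e+00,  0.00000000e+00,  0.00000000e+00,
         1.00000000e+00]])}
[  11.3   20.2  -40.9   85.4   12.9   79.3 -101.2]
```

View pics/w1.png

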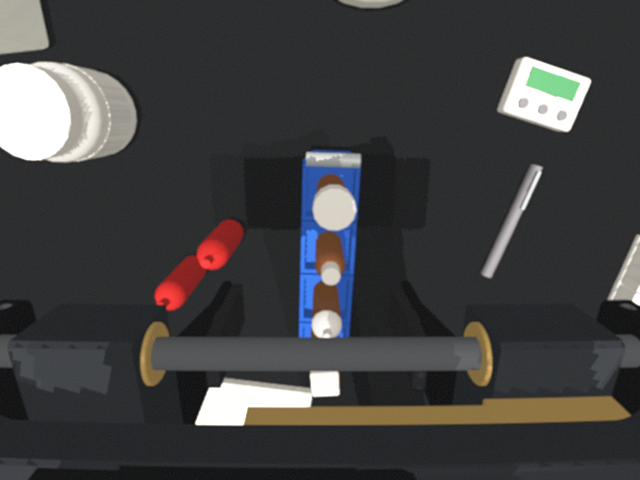

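The wrist view shows a's wide cap at (334,208), b's narrow cap at (331,273) and d's dome at (326,322), with the red ones off to the left.

```bash
cat >> h.py <<'E'
def wristT(c):
    from scipy.spatial.transform import Rotation as Q
    o=telemetry.get_obs();T=np.eye(4);T[:3,:3]=Q.from_euler('xyz',o["tool_rot"],degrees=True).as_matrix();T[:3,3]=o["tool_pos"]
    return T@c["hand_eye"]
E
python3 - <<'E'
from h import *
c=optics.read_camera("wrist");T=wristT(c)
for n,p,z in[('a',(334,208),.11),('b',(331,273),.098),('d',(326,323),.104)]:print(n,onz(c,p,z,T).round(4))
# tab top centre
print('tab',onz(c,(333,159),.064,T).round(4))
go(.615,.1935,.22,-73)
E
```

```text
a [0.6192 0.1937 0.11  ]
b [0.5644 0.1763 0.098 ]
d [0.5223 0.166  0.104 ]
tab [0.6494 0.2034 0.064 ]
t 2.75 pos [0.5957 0.1982 0.223 ] rot [-179.97    0.28  -71.14] w 0.0695 F [0.7 0.2 0.2]
shift cm [ 1.07 -1.68  0.3 ] twist 1.86
```

{"method": "arm_command", "body": {"translation": [[0.5,-0.9,0],[0.6,-0.9,2],[0,0,2.5],[0,0,2.5],[0,0,2],[0,0,0],[0,0,0]], "twist": [1,1,0,0,0,0,0]}}

```text
time_s: 3.62
tool_pos: [0.6203, 0.183, 0.1252]
tool_rot: [179.9, 0.0, -74.2]
force: [0.4, -0.3, 0.6]
grip_width: 0.0694
```

```bash
python3 - <<'E'
from h import *
go(.617,.1938,.047,-73)
E
```

```text
t 3.62 pos [0.6203 0.183  0.1252] rot [ 1.7986e+02  2.0000e-02 -7.4160e+01] w 0.0694 F [ 0.4 -0.3  0.6]
shift cm [-1.13  0.    7.82] twist -1.16
```

{"method": "arm_command", "body": {"translation": [[-0.5,0,0],[-0.5,0,0],[0,0,0],[0,0,0]], "twist": [-0.6,-0.5,0,0]}}

```text
time_s: 4.12
tool_pos: [0.6186, 0.1946, 0.1281]
tool_rot: [-179.9, 0.0, -72.9]
force: [0.8, -0.2, -0.5]
grip_width: 0.0698
```

```bash
python3 - <<'E'
from h import *
go(.617,.1938,.047,-73)
E
```

```text
t 4.12 pos [0.6186 0.1946 0.1281] rot [-1.7987e+02  2.0000e-02 -7.2940e+01] w 0.0698 F [ 0.8 -0.2 -0.5]
shift cm [0.03 0.2  8.11] twist 0.06
```

{"method": "arm_command", "body": {"translation": [[0,0.1,1.2],[0,0,1.5],[0,0,1.5],[0,0,1.5],[0,0,1.2],[0,0,0.8],[0,0,0],[0,0,0]], "twist": [0,0,0,0,0,0,0,0]}}

```text
time_s: 5.12
tool_pos: [0.6169, 0.1935, 0.044]
tool_rot: [180.0, 0.0, -73.0]
force: [-0.7, -0.0, 0.4]
grip_width: 0.0695
```

```bash
python3 - <<'E'
from h import *
go(.617,.1938,.047,-73)
E
```

```text
t 5.12 pos [0.6169 0.1935 0.044 ] rot [ 1.7998e+02  2.0000e-02 -7.2970e+01] w 0.0695 F [-0.7 -0.   0.4]
shift cm [-0.03 -0.01 -0.3 ] twist 0.03
```

{"method": "arm_command", "body": {"translation": [[0,0,-0.2],[0,0,0],[0,0,0],[0,0,0],[0,0,0],[0,0,0],[0,0,0]], "twist": [0,0,0,0,0,0,0], "grip": 0, "force": 12}}

```text
time_s: 6.0
tool_pos: [0.6181, 0.194, 0.0479]
tool_rot: [-179.8, 0.0, -73.0]
force: [-0.5, 0.3, 0.7]
grip_width: 0.0321
```

{"method": "arm_command", "body": {"translation": [[0,0,0],[0,0,0],[0,0,0]], "twist": [0,0,0]}}

```text
time_s: 6.38
tool_pos: [0.6181, 0.194, 0.048]
tool_rot: [-179.8, 0.0, -73.0]
force: [0.2, -0.2, 0.3]
grip_width: 0.0321
```

{"method": "arm_command", "body": {"translation": [[0,0,-0.5],[0,0,-1],[0,0,-1.5],[0,0,-1.5],[0,0,-1.5],[0,0,-1.5],[0,0,-1],[0,0,-0.5],[0,0,0],[0,0,0]], "twist": [0,0,0,0,0,0,0,0,0,0]}}

```text
time_s: 7.62
tool_pos: [0.6181, 0.194, 0.1453]
tool_rot: [-179.8, -0.0, -73.0]
force: [-0.6, -0.4, 0.2]
grip_width: 0.0324
```

```bash
python3 - <<'E'
from h import *
go(.6533,-.1721,.147,-82.5)
E
```

```text
t 7.62 pos [0.6181 0.194  0.1453] rot [-1.7976e+02 -2.0000e-02 -7.2970e+01] w 0.0324 F [-0.6 -0.4  0.2]
shift cm [36.03  7.35 -0.19] twist 9.53
```

```bash
python3 - <<'E'
from h import *
c=optics.read_camera("side")["img"]
cv2.imwrite("pics/s1.png",cv2.resize(c[120:360,190:510],None,fx=2.4,fy=2.4,interpolation=cv2.INTER_CUBIC))
E
```

```text
(no output)
```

View pics/s1.png

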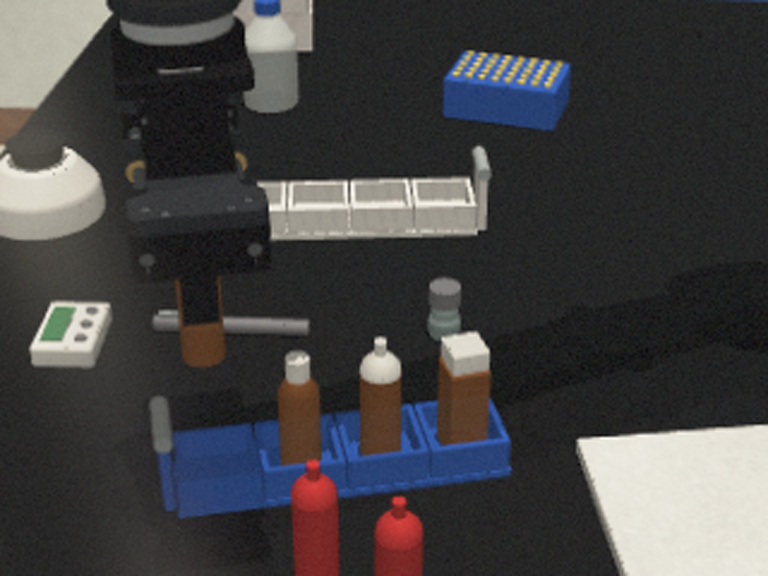

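Bottle a hangs upright with its underside at crop (202,360), and the other three still stand in the blue rack.

{"method": "arm_command", "body": {"translation": [[1,0.2,0],[2,0.5,0],[3,0.7,0],[4,1,0],[4,1,0],[4,1,0],[4,1,0],[4,1,0],[4,0.7,0],[3,0.4,0]], "twist": [1,1,1,1,1,1,1,1,1,0.5]}}

```text
time_s: 8.93
tool_pos: [0.6058, -0.1697, 0.1432]
tool_rot: [179.9, -0.3, -83.6]
force: [-0.6, -0.3, 0.6]
grip_width: 0.0321
```

{"method": "arm_command", "body": {"translation": [[1.5,0,0],[0.5,0,0],[0,0,0],[0,0,0]], "twist": [0,0,0,0]}}

```text
time_s: 9.43
tool_pos: [0.6065, -0.1932, 0.1428]
tool_rot: [179.9, -0.2, -83.9]
force: [0.3, 0.7, -1.2]
grip_width: 0.0323
```

```bash
python3 - <<'E'
from h import *
go(.6533,-.1721,.147,-82.5)
c=optics.read_camera("wrist");cv2.imwrite("pics/w2.png",c["img"]);np.save("T2.npy",wristT(c))
E
```

```text
t 9.43 pos [ 0.6065 -0.1932  0.1428] rot [179.87  -0.24 -83.93] w 0.0323 F [ 0.3  0.7 -1.2]
shift cm [-1.6  -4.88 -0.44] twist -1.43
```

View pics/w2.png

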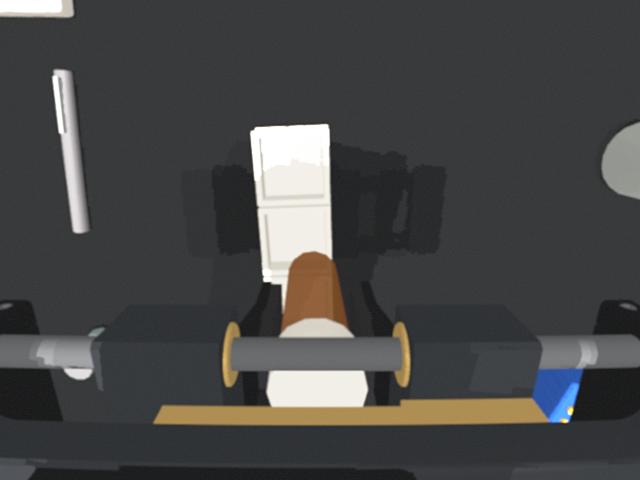

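The wrist view shows the white rack's far rim corners at (252,130) and (329,125), with the first divider from (259,207) to (332,204).

```bash
python3 - <<'E'
from h import *
c=optics.read_camera("wrist");T=wristT(c)
m=[(.027,-.111),(-.027,-.111),(.027,-.056),(-.027,-.056)]
P=[onz(c,p,.03,T) for p in[(252,130),(329,125),(258,207),(331,204)]]
print(np.round(P,4));f=fit(m,P);print(f)
y=np.radians(f[1]);print("well far",f[0]+np.array([-np.sin(y),np.cos(y)])*-.084)
go(.653,-.172,.147,-82.5)
E
```

```text
[[ 0.678  -0.1395  0.03  ]
 [ 0.687  -0.1931  0.03  ]
 [ 0.623  -0.1471  0.03  ]
 [ 0.6309 -0.2011  0.03  ]]
(array([ 0.57212033, -0.18246157]), np.float64(98.44999554213756), array([[ 0.05530064, -0.06506672],
       [ 1.10785496, -0.22580865],
       [-0.58190391,  0.43087637],
       [-0.5812517 , -0.140001  ]]))
well far [ 0.65520847 -0.17011809]
t 9.53 pos [ 0.6066 -0.1931  0.1429] rot [179.88  -0.25 -83.91] w 0.0327 F [ 0.3  0.2 -0.8]
shift cm [-1.61 -4.84 -0.43] twist -1.41
```

{"method": "arm_command", "body": {"translation": [[-0.4,-1,0],[-0.5,-1.5,0],[-0.5,-1.5,0],[-0.3,-0.8,0],[0,0,0],[0,0,0],[0,0,0]], "twist": [-1,-0.8,0,0,0,0,0]}}

```text
time_s: 10.4
tool_pos: [0.6561, -0.1655, 0.1424]
tool_rot: [179.9, -0.2, -81.8]
force: [0.4, -0.1, -0.1]
grip_width: 0.0323
```

```bash
python3 - <<'E'
from h import *
go(.6543,-.171,.048,-82)
E
```

```text
t 10.4 pos [ 0.6561 -0.1655  0.1424] rot [ 1.7989e+02 -1.7000e-01 -8.1770e+01] w 0.0323 F [ 0.4 -0.1 -0.1]
shift cm [0.48 0.24 9.44] twist 0.23
```

{"method": "arm_command", "body": {"translation": [[0.3,0.1,0],[0.2,0.1,1],[0,0,1.5],[0,0,1.5],[0,0,1.5],[0,0,1.3],[0,0,0.8],[0,0,0.4],[0,0,0],[0,0,0]], "twist": [0,0,0,0,0,0,0,0,0,0]}}

```text
time_s: 11.65
tool_pos: [0.6532, -0.1726, 0.0557]
tool_rot: [179.8, -0.2, -81.9]
force: [-0.3, -0.3, -0.9]
grip_width: 0.032
```

```bash
python3 - <<'E'
from h import *
go(.6543,-.171,.048,-82)
E
```

```text
t 11.65 pos [ 0.6532 -0.1726  0.0557] rot [ 1.7978e+02 -1.7000e-01 -8.1860e+01] w 0.032 F [-0.3 -0.3 -0.9]
shift cm [-0.14 -0.13  0.77] twist 0.14
```

Lowering gently onto the floor while watching the force.

{"method": "arm_command", "body": {"translation": [[0,0,0.3],[0,0,0.2],[0,0,0.15],[0,0,0],[0,0,0]], "twist": [0,0,0,0,0]}}

```text
time_s: 12.28
tool_pos: [0.654, -0.1728, 0.05]
tool_rot: [179.9, -0.2, -81.9]
force: [-0.3, -0.8, -0.5]
grip_width: 0.032
```

{"method": "arm_command", "body": {"translation": [[0,0,0.1],[0,0,0],[0,0,0]], "twist": [0,0,0]}}

```text
time_s: 12.65
tool_pos: [0.654, -0.1728, 0.0489]
tool_rot: [179.9, -0.2, -81.9]
force: [1.0, 0.4, -0.8]
grip_width: 0.0323
```

{"method": "arm_command", "body": {"translation": [[0,0,0.1],[0,0,0],[0,0,0]], "twist": [0,0,0]}}

```text
time_s: 13.02
tool_pos: [0.6541, -0.1728, 0.048]
tool_rot: [179.9, -0.2, -81.9]
force: [-0.6, -0.6, -0.5]
grip_width: 0.0323
```

{"method": "arm_command", "body": {"translation": [[0,0,0.1],[0,0,0],[0,0,0]], "twist": [0,0,0]}}

```text
time_s: 13.4
tool_pos: [0.6548, -0.1727, 0.048]
tool_rot: [180.0, -0.3, -81.9]
force: [-1.0, -0.3, 0.1]
grip_width: 0.0319
```

{"method": "arm_command", "body": {"translation": [[0,0,0],[0,0,0],[0,0,0],[0,0,0],[0,0,0],[0,0,0],[0,0,-1],[0,0,-2],[0,0,-3],[0,0,-2.5]], "twist": [0,0,0,0,0,0,0,0,0,0], "grip": 75}}

```text
time_s: 14.65
tool_pos: [0.6538, -0.1722, 0.1364]
tool_rot: [179.8, -0.2, -81.8]
force: [0.4, 0.5, -0.1]
grip_width: 0.0653
```

```bash
python3 - <<'E'
from h import *
go(.562,.1768,.147,-73)
E
```

```text
t 14.65 pos [ 0.6538 -0.1722  0.1364] rot [179.84  -0.19 -81.85] w 0.0653 F [ 0.4  0.5 -0.1]
shift cm [-35.85   4.14  -1.17] twist -8.85
```

{"method": "arm_command", "body": {"translation": [[-1.5,0.1,-0.3],[-2.5,0.1,-0.3],[-3.5,0.1,0],[-4,0.1,0],[-4,0.1,0],[-4,0.2,0],[-4,0.2,0],[-4,0.2,0],[-3.5,0.2,0],[-2.5,0.1,0]], "twist": [-0.8,-0.8,-0.8,-0.8,-0.8,-0.8,-0.8,-0.8,-0.8,-0.8]}}

```text
time_s: 15.9
tool_pos: [0.5545, 0.1777, 0.1392]
tool_rot: [179.5, 0.0, -72.5]
force: [0.2, 0.6, 0.2]
grip_width: 0.0656
```

{"method": "arm_command", "body": {"translation": [[-0.5,0,0],[0,0,0],[0,0,0],[0,0,0]], "twist": [0,0,0,0]}}

```text
time_s: 16.4
tool_pos: [0.5524, 0.1817, 0.1383]
tool_rot: [179.4, -0.1, -72.5]
force: [-0.4, -0.6, -1.0]
grip_width: 0.0653
```

```bash
cat >> h.py <<'E'
def snap(name,fn):
    c=optics.read_camera(name);cv2.imwrite("pics/"+fn,c["img"])
    if name=="wrist":np.save("pics/"+fn[:-4]+".npy",wristT(c))
E
python3 - <<'E'
from h import *
go(.562,.1768,.147,-73);snap("wrist","w3.png")
E
```

```text
t 16.4 pos [0.5524 0.1817 0.1383] rot [ 1.7938e+02 -8.0000e-02 -7.2500e+01] w 0.0653 F [-0.4 -0.6 -1. ]
shift cm [ 0.76 -0.76 -0.88] twist 0.5
```

View pics/w3.png

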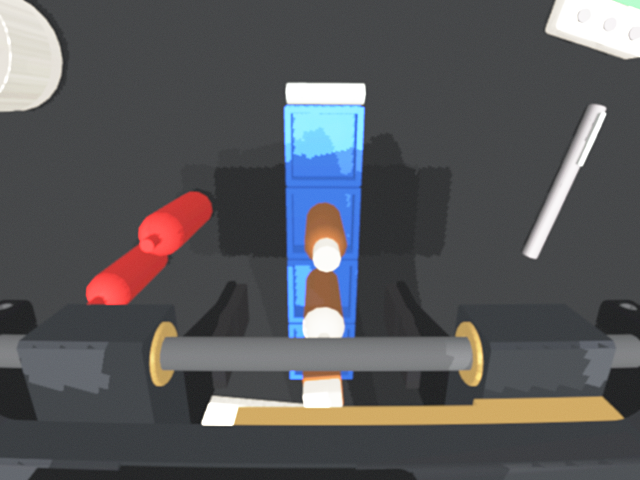

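The wrist view shows the empty first blue well, b's cap at (326,256), and d's cap at about (323,325), partly under the gripper bar. The blue far rim corners are at (286,106) and (365,105).

```bash
python3 - <<'E'
from h import *
c=optics.read_camera("wrist");T=np.load("pics/w3.npy")
print(onz(c,(326,256),.098,T),onz(c,(323,325),.098,T))
P=[onz(c,p,.03,T) for p in[(286,106),(365,105),(287,187),(361,187)]]
f=fit([(-.027,.111),(.027,.111),(-.027,.056),(.027,.056)],P);print(f)
go(.562,.1768,.046,-73)
E
```

```text
[0.56230747 0.17974461 0.098     ] [0.51888538 0.16762588 0.098     ]
(array([0.53549064, 0.17109267]), np.float64(-72.74093152709493), array([[ 0.14219111, -0.40966615],
       [ 0.83398427,  0.19792335],
       [-0.48376085, -0.17933018],
       [-0.49241453,  0.39107298]]))
t 16.5 pos [0.5523 0.1819 0.1383] rot [ 1.7937e+02 -7.0000e-02 -7.2490e+01] w 0.0653 F [0.  0.6 0.3]
shift cm [ 0.77 -0.87  9.22] twist 0.51
```

{"method": "arm_command", "body": {"translation": [[0.3,-0.4,0],[0.3,-0.4,1],[0,0,1.5],[0,0,1.5],[0,0,1.5],[0,0,1.5],[0,0,1],[0,0,0.6],[0,0,0],[0,0,0]], "twist": [0.5,0,0,0,0,0,0,0,0,0]}}

```text
time_s: 17.75
tool_pos: [0.561, 0.177, 0.0448]
tool_rot: [179.3, -0.1, -73.1]
force: [0.4, -0.4, 0.3]
grip_width: 0.0653
```

```bash
python3 - <<'E'
from h import *
go(.562,.1785,.046,-73)
E
```

```text
t 17.75 pos [0.561  0.177  0.0448] rot [ 1.7925e+02 -5.0000e-02 -7.3090e+01] w 0.0653 F [ 0.4 -0.4  0.3]
shift cm [-0.11 -0.14 -0.12] twist -0.09
```

{"method": "arm_command", "body": {"translation": [[-0.1,-0.1,0],[0,0,0],[0,0,0],[0,0,0],[0,0,0],[0,0,0],[0,0,0],[0,0,0],[0,0,0]], "twist": [0,0,0,0,0,0,0,0,0], "grip": 0}}

```text
time_s: 18.88
tool_pos: [0.5627, 0.1786, 0.0462]
tool_rot: [179.4, -0.1, -73.1]
force: [-0.6, 0.3, 0.5]
grip_width: 0.0278
```

{"method": "arm_command", "body": {"translation": [[0,0,-0.5],[0,0,-1],[0,0,-1.5],[0,0,-1.5],[0,0,-1.5],[0,0,-1.5],[0,0,-1],[0,0,-0.5],[0,0,0],[0,0,0]], "twist": [0,0,0,0,0,0,0,0,0,0]}}

```text
time_s: 20.12
tool_pos: [0.5638, 0.1791, 0.1435]
tool_rot: [179.5, -0.1, -73.1]
force: [-0.6, -0.4, -0.4]
grip_width: 0.0278
```

```bash
cat >> h.py <<'E'
def cruise(x,y,yaw):  # xy shift in the mean tool frame, for a twist spread evenly
    o=telemetry.get_obs();tw=-((yaw-o["tool_rot"][2]+90)%180-90)
    a=np.radians(o["tool_rot"][2]-tw/2);d=100*(np.array([x,y])-o["tool_pos"][:2])
    print("cruise",np.round([d@[np.cos(a),np.sin(a)],d@[np.sin(a),-np.cos(a)]],2),"twist",round(tw,2))
E
python3 - <<'E'
from h import *
go(.5987,-.1791,.147,-82);cruise(.5987,-.1791,-82)
E
```

```text
t 20.12 pos [0.5638 0.1791 0.1435] rot [ 1.7948e+02 -1.0000e-01 -7.3090e+01] w 0.0278 F [-0.6 -0.4 -0.4]
shift cm [35.29  7.09 -0.22] twist 8.91
cruise [35.73  4.32] twist 8.91
```

{"method": "arm_command", "body": {"translation": [[1.5,0.2,0],[2.5,0.3,0],[3.5,0.4,0],[4,0.5,0],[4,0.5,0],[4,0.6,0],[4,0.6,0],[4,0.6,0],[3.5,0.5,0],[2,0.2,0]], "twist": [0.8,0.8,0.8,0.8,0.8,0.8,0.8,0.8,0.8,0.8]}}

```text
time_s: 21.38
tool_pos: [0.5899, -0.183, 0.1421]
tool_rot: [179.1, -0.5, -82.4]
force: [-1.5, 0.4, -0.1]
grip_width: 0.0272
```

{"method": "arm_command", "body": {"translation": [[0,0,0],[0,0,0],[0,0,0],[0,0,0]], "twist": [0,0,0,0]}}

```text
time_s: 21.88
tool_pos: [0.5896, -0.1809, 0.1418]
tool_rot: [179.1, -0.4, -82.3]
force: [0.1, 0.4, 0.1]
grip_width: 0.0276
```

```bash
python3 - <<'E'
from h import *
go(.5987,-.1791,.046,-82);snap("side","s2.png")
c=cv2.imread("pics/s2.png");cv2.imwrite("pics/s2c.png",cv2.resize(c[80:280,190:450],None,fx=2.8,fy=2.8,interpolation=cv2.INTER_CUBIC))
E
```

```text
t 21.88 pos [ 0.5896 -0.1809  0.1418] rot [179.09  -0.36 -82.34] w 0.0276 F [0.1 0.4 0.1]
shift cm [-0.12 -1.08  9.56] twist -0.34
```

View pics/s2c.png

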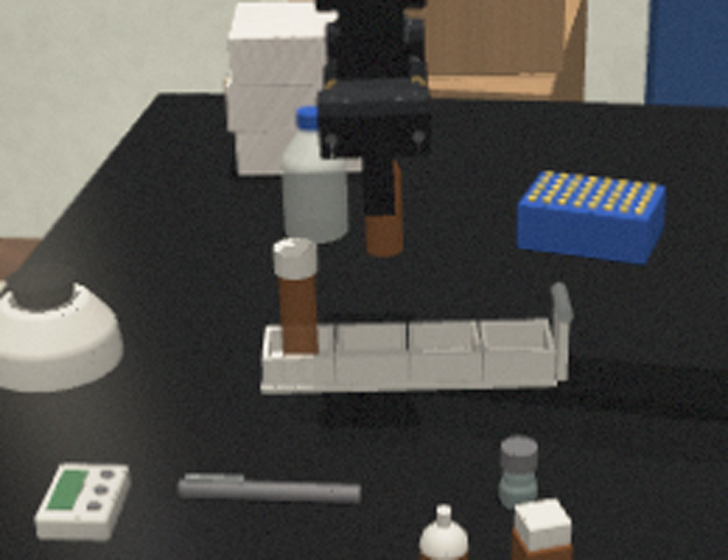

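Bottle a stands upright in the well farthest from the white tab, crop (298,350). Bottle b hangs upright beside it. Now I'll place b.

{"method": "arm_command", "body": {"translation": [[-0.1,-0.5,0],[0,-0.5,1],[0,0,1.5],[0,0,1.5],[0,0,1.5],[0,0,1.5],[0,0,1],[0,0,0.5],[0,0,0],[0,0,0]], "twist": [0,0,0,0,0,0,0,0,0,0]}}

```text
time_s: 23.18
tool_pos: [0.5981, -0.1779, 0.0493]
tool_rot: [179.0, -0.3, -82.3]
force: [0.6, 0.3, 0.2]
grip_width: 0.0275
```

```bash
python3 - <<'E'
from h import *
go(.5987,-.1791,.046,-82)
E
```

```text
t 23.18 pos [ 0.5981 -0.1779  0.0493] rot [178.99  -0.28 -82.25] w 0.0275 F [0.6 0.3 0.2]
shift cm [ 0.13 -0.05  0.33] twist -0.25
```

{"method": "arm_command", "body": {"translation": [[0,0,0.15],[0,0,0.1],[0,0,0.05],[0,0,0],[0,0,0]], "twist": [0,0,0,0,0]}}

```text
time_s: 23.8
tool_pos: [0.599, -0.1781, 0.0475]
tool_rot: [179.1, -0.4, -82.3]
force: [-0.5, 0.2, -1.0]
grip_width: 0.0276
```

{"method": "arm_command", "body": {"translation": [[0,0,0.1],[0,0,0],[0,0,0]], "twist": [0,0,0]}}

```text
time_s: 24.18
tool_pos: [0.599, -0.1781, 0.0464]
tool_rot: [179.1, -0.4, -82.3]
force: [0.3, -0.3, -0.1]
grip_width: 0.0272
```

{"method": "arm_command", "body": {"translation": [[0,0,0.1],[0,0,0],[0,0,0]], "twist": [0,0,0]}}

```text
time_s: 24.55
tool_pos: [0.5994, -0.1782, 0.0463]
tool_rot: [179.2, -0.4, -82.3]
force: [-0.2, -0.1, -0.5]
grip_width: 0.0279
```

{"method": "arm_command", "body": {"translation": [[0,0,0.05],[0,0,0],[0,0,0]], "twist": [0,0,0]}}

```text
time_s: 24.92
tool_pos: [0.5995, -0.1783, 0.0463]
tool_rot: [179.2, -0.4, -82.3]
force: [0.5, -0.0, 1.5]
grip_width: 0.0273
```

On the floor, since z has stopped falling. Release and lift.

{"method": "arm_command", "body": {"translation": [[0,0,0],[0,0,0],[0,0,0],[0,0,0],[0,0,0],[0,0,0],[0,0,-1],[0,0,-2],[0,0,-3],[0,0,-2.5]], "twist": [0,0,0,0,0,0,0,0,0,0], "grip": 75}}

```text
time_s: 26.18
tool_pos: [0.6, -0.1771, 0.1347]
tool_rot: [179.1, -0.3, -82.2]
force: [1.2, -0.6, 0.6]
grip_width: 0.0654
```

```bash
python3 - <<'E'
from h import *
go(.5095,.162,.147,-73);cruise(.5095,.162,-73)
E
```

```text
t 26.18 pos [ 0.6    -0.1771  0.1347] rot [179.08  -0.32 -82.23] w 0.0654 F [ 1.2 -0.6  0.6]
shift cm [-34.82   4.41  -1.36] twist -9.23
cruise [-35.07   1.57] twist -9.23
```

{"method": "arm_command", "body": {"translation": [[-1.5,0.1,-0.4],[-2.5,0.1,-0.4],[-3.5,0.1,0],[-4,0.2,0],[-4,0.2,0],[-4,0.2,0],[-4,0.2,0],[-4,0.2,0],[-3.5,0.3,0],[-1.5,0.1,0]], "twist": [-0.8,-0.8,-0.8,-0.9,-0.9,-0.9,-0.8,-0.8,-0.8,-0.8]}}

```text
time_s: 27.42
tool_pos: [0.5023, 0.1623, 0.14]
tool_rot: [178.7, -0.1, -72.5]
force: [0.3, -0.9, -0.7]
grip_width: 0.0652
```

{"method": "arm_command", "body": {"translation": [[0,0,0],[0,0,0],[0,0,0],[0,0,0]], "twist": [0,0,0,0]}}

```text
time_s: 27.92
tool_pos: [0.5023, 0.1595, 0.1391]
tool_rot: [178.6, -0.2, -72.7]
force: [0.3, 0.6, -0.5]
grip_width: 0.0651
```

```bash
python3 - <<'E'
from h import *
go(.5095,.162,.046,-73);snap("wrist","w4.png")
E
```

```text
t 27.93 pos [0.5023 0.1595 0.1391] rot [178.63  -0.19 -72.66] w 0.0651 F [ 0.3  0.6 -0.5]
shift cm [-0.05 -0.98  9.29] twist 0.34
```

View pics/w4.png

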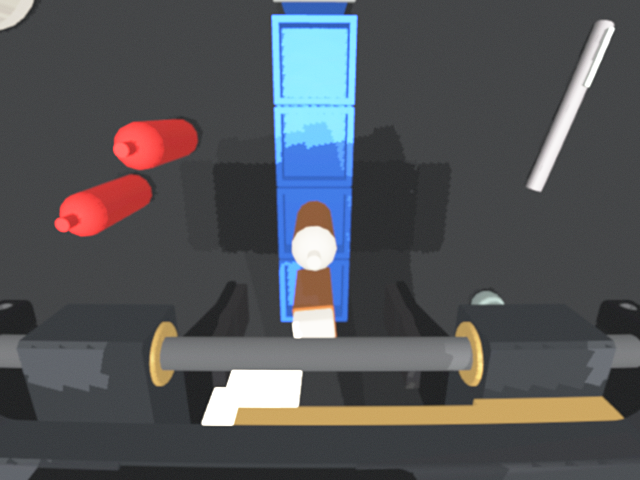

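The wrist view shows d's stem at (314,257), with c's square cap below it at about (314,323). The two blue wells ahead are empty.

```bash
python3 - <<'E'
from h import *
c=optics.read_camera("wrist");T=np.load("pics/w4.npy")
p=onz(c,(314,257),.104,T);print(p,onz(c,(314,323),.094,T));go(p[0],p[1],.046,-73)
E
```

```text
[0.51112273 0.16440968 0.104     ] [0.46488755 0.15013265 0.094     ]
t 28.02 pos [0.5022 0.1598 0.1391] rot [178.64  -0.18 -72.64] w 0.0653 F [0.8 0.3 0.7]
shift cm [-0.2  -1.21  9.28] twist 0.36
```

{"method": "arm_command", "body": {"translation": [[0,-0.5,0],[0,-0.5,1],[0,0,1.5],[0,0,1.5],[0,0,1.5],[0,0,1.5],[0,0,1],[0,0,0.6],[0,0,0],[0,0,0]], "twist": [0.3,0,0,0,0,0,0,0,0,0]}}

```text
time_s: 29.28
tool_pos: [0.5097, 0.1616, 0.0456]
tool_rot: [178.5, -0.1, -73.0]
force: [0.4, -0.5, 0.3]
grip_width: 0.0653
```

```bash
python3 - <<'E'
from h import *
go(.510,.162,.046,-73)
E
```

```text
t 29.27 pos [0.5097 0.1616 0.0456] rot [ 1.7852e+02 -1.5000e-01 -7.2980e+01] w 0.0653 F [ 0.4 -0.5  0.3]
shift cm [-0.03 -0.03 -0.04] twist 0.02
```

{"method": "arm_command", "body": {"translation": [[0,0,0],[0,0,0],[0,0,0],[0,0,0],[0,0,0],[0,0,0],[0,0,0],[0,0,0],[0,0,0]], "twist": [0,0,0,0,0,0,0,0,0], "grip": 0}}

```text
time_s: 30.4
tool_pos: [0.5108, 0.1619, 0.0469]
tool_rot: [178.7, -0.2, -73.0]
force: [0.4, -0.2, -0.5]
grip_width: 0.027
```

{"method": "arm_command", "body": {"translation": [[0,0,-0.5],[0,0,-1],[0,0,-1.5],[0,0,-1.5],[0,0,-1.5],[0,0,-1.5],[0,0,-1],[0,0,-0.5],[0,0,0],[0,0,0]], "twist": [0,0,0,0,0,0,0,0,0,0]}}

```text
time_s: 31.65
tool_pos: [0.5131, 0.1629, 0.1441]
tool_rot: [178.7, -0.2, -73.0]
force: [-0.5, -0.1, -1.7]
grip_width: 0.0264
```

```bash
python3 - <<'E'
from h import *
go(.5433,-.1869,.147,-82);cruise(.5433,-.1869,-82)
E
```

```text
t 31.65 pos [0.5131 0.1629 0.1441] rot [178.74  -0.21 -72.98] w 0.0264 F [-0.5 -0.1 -1.7]
shift cm [34.33  7.35 -0.  ] twist 9.02
cruise [34.8   4.63] twist 9.02
```

{"method": "arm_command", "body": {"translation": [[1.5,0.3,0],[2.5,0.4,0],[3.5,0.5,0],[4,0.5,0],[4,0.6,0],[4,0.6,0],[4,0.6,0],[3.5,0.6,0],[3.2,0.5,0],[1.8,0.3,0]], "twist": [0.8,0.8,0.8,0.8,0.8,0.8,0.8,0.8,0.8,0.8]}}

```text
time_s: 32.9
tool_pos: [0.5331, -0.1799, 0.1424]
tool_rot: [178.3, -0.4, -81.8]
force: [0.1, 1.0, -0.9]
grip_width: 0.0266
```

{"method": "arm_command", "body": {"translation": [[0,0,0],[0,0,0],[0,0,0],[0,0,0]], "twist": [0,0,0,0]}}

```text
time_s: 33.4
tool_pos: [0.5327, -0.1772, 0.1419]
tool_rot: [178.2, -0.3, -81.6]
force: [-0.1, 0.8, -2.0]
grip_width: 0.0269
```

```bash
python3 - <<'E'
from h import *
go(.5433,-.1869,.047,-82)
E
```

```text
t 33.4 pos [ 0.5327 -0.1772  0.1419] rot [178.23  -0.31 -81.63] w 0.0269 F [-0.1  0.8 -2. ]
shift cm [ 1.07 -1.2   9.46] twist 0.37
```

{"method": "arm_command", "body": {"translation": [[0.5,-0.6,0],[0.5,-0.5,0.8],[0,0,1.5],[0,0,1.5],[0,0,1.5],[0,0,1.5],[0,0,1],[0,0,0.5],[0,0,0],[0,0,0]], "twist": [0.3,0,0,0,0,0,0,0,0,0]}}

```text
time_s: 34.65
tool_pos: [0.5427, -0.1855, 0.0516]
tool_rot: [178.1, -0.2, -81.8]
force: [0.2, 0.1, -0.1]
grip_width: 0.0266
```

```bash
python3 - <<'E'
from h import *
go(.5433,-.1869,.047,-82)
E
```

```text
t 34.65 pos [ 0.5427 -0.1855  0.0516] rot [178.14  -0.24 -81.85] w 0.0266 F [ 0.2  0.1 -0.1]
shift cm [ 0.14 -0.05  0.46] twist 0.15
```

{"method": "arm_command", "body": {"translation": [[0.1,0,0.2],[0,0,0.1],[0,0,0.1],[0,0,0],[0,0,0]], "twist": [0,0,0,0,0]}}

```text
time_s: 35.28
tool_pos: [0.5437, -0.187, 0.0486]
tool_rot: [178.3, -0.3, -81.9]
force: [-0.9, -0.2, 0.6]
grip_width: 0.0266
```

{"method": "arm_command", "body": {"translation": [[0,0,0.1],[0,0,0],[0,0,0]], "twist": [0,0,0]}}

```text
time_s: 35.65
tool_pos: [0.5436, -0.187, 0.0475]
tool_rot: [178.3, -0.3, -81.9]
force: [-0.4, -0.3, -0.7]
grip_width: 0.0266
```

{"method": "arm_command", "body": {"translation": [[0,0,0.1],[0,0,0],[0,0,0]], "twist": [0,0,0]}}

```text
time_s: 36.02
tool_pos: [0.5438, -0.1871, 0.047]
tool_rot: [178.3, -0.3, -81.9]
force: [-0.2, -0.3, -0.7]
grip_width: 0.0264
```

{"method": "arm_command", "body": {"translation": [[0,0,0.1],[0,0,0],[0,0,0]], "twist": [0,0,0]}}

```text
time_s: 36.4
tool_pos: [0.5441, -0.1871, 0.047]
tool_rot: [178.3, -0.4, -81.9]
force: [0.1, 0.9, -0.1]
grip_width: 0.0264
```

{"method": "arm_command", "body": {"translation": [[0,0,0],[0,0,0],[0,0,0],[0,0,0],[0,0,0],[0,0,0],[0,0,-1],[0,0,-2],[0,0,-3],[0,0,-2.5]], "twist": [0,0,0,0,0,0,0,0,0,0], "grip": 75}}

```text
time_s: 37.65
tool_pos: [0.5454, -0.1857, 0.1336]
tool_rot: [178.1, -0.2, -81.8]
force: [0.1, -0.0, 0.8]
grip_width: 0.0651
```

```bash
python3 - <<'E'
from h import *
go(.4555,.146,.147,-73);cruise(.4555,.146,-73);print(telemetry.get_obs()["qpos"].round(1))
E
```

```text
t 37.65 pos [ 0.5454 -0.1857  0.1336] rot [178.12  -0.24 -81.83] w 0.0651 F [ 0.1 -0.   0.8]
shift cm [-34.11   4.23  -1.35] twist -8.83
cruise [-34.34   1.54] twist -8.83
[ 40.   16.3 -28.7  98.1   9.2  69.4 -73. ]
```

{"method": "arm_command", "body": {"translation": [[-1.5,0.1,-0.4],[-2.5,0.1,-0.4],[-3.5,0.1,0],[-4,0.2,0],[-4,0.2,0],[-4,0.2,0],[-4,0.2,0],[-3.8,0.2,0],[-3,0.2,0],[-1.5,0.1,0]], "twist": [-0.8,-0.8,-0.8,-0.8,-0.8,-0.8,-0.8,-0.8,-0.8,-0.8]}}

```text
time_s: 38.9
tool_pos: [0.4483, 0.1453, 0.1368]
tool_rot: [177.6, 0.1, -72.5]
force: [0.2, -0.4, 0.1]
grip_width: 0.0654
```

{"method": "arm_command", "body": {"translation": [[0,0,0],[0,0,0],[0,0,0],[0,0,0]], "twist": [0,0,0,0]}}

```text
time_s: 39.4
tool_pos: [0.4478, 0.1433, 0.1358]
tool_rot: [177.5, 0.1, -72.6]
force: [0.8, 0.0, 0.7]
grip_width: 0.0654
```

```bash
python3 - <<'E'
from h import *
go(.4555,.146,.046,-73);snap("wrist","w5.png")
E
```

```text
t 39.4 pos [0.4478 0.1433 0.1358] rot [ 1.7748e+02  9.0000e-02 -7.2600e+01] w 0.0654 F [0.8 0.  0.7]
shift cm [-0.01 -1.21  8.93] twist 0.4
```

View pics/w5.png

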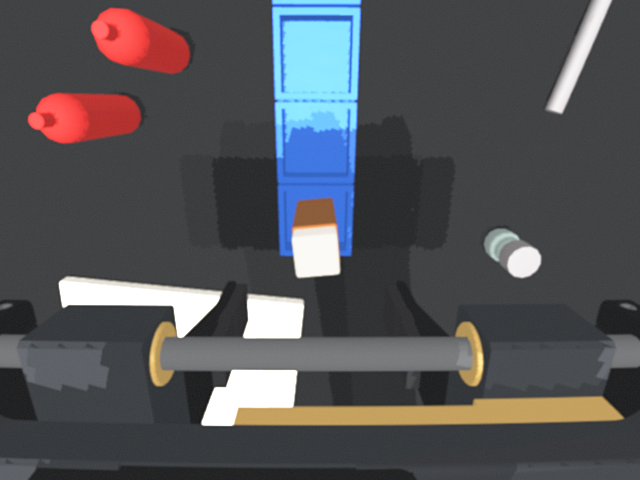

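The wrist view shows c's square cap centred at (316,256), turned about 3° anticlockwise in the image.

```bash
python3 - <<'E'
from h import *
c=optics.read_camera("wrist");T=np.load("pics/w5.npy")
p=onz(c,(316,256),.094,T);print(p);go((p[0]+.4535)/2,(p[1]+.1445)/2,.047,-69.5)
E
```

```text
[0.45417641 0.14646667 0.094     ]
t 39.5 pos [0.4477 0.1435 0.1358] rot [ 1.7748e+02  9.0000e-02 -7.2570e+01] w 0.0654 F [-0.5 -0.8 -0.6]
shift cm [ 0.01 -1.04  8.84] twist -3.07
```

{"method": "arm_command", "body": {"translation": [[0,-0.3,0],[0,-0.4,1],[0,0,1.5],[0,0,1.5],[0,0,1.5],[0,0,1.5],[0,0,0.8],[0,0,0.4],[0,0,0],[0,0,0]], "twist": [-1.5,-1.2,0,0,0,0,0,0,0,0]}}

```text
time_s: 40.75
tool_pos: [0.4505, 0.1445, 0.0468]
tool_rot: [177.4, 0.3, -69.7]
force: [-0.3, -0.4, 0.0]
grip_width: 0.0651
```

```bash
python3 - <<'E'
from h import *
go(.454,.1455,.047,-69.5)
E
```

```text
t 40.75 pos [0.4505 0.1445 0.0468] rot [177.39   0.27 -69.71] w 0.0651 F [-0.3 -0.4  0. ]
shift cm [ 0.03 -0.36 -0.04] twist -0.21
```

{"method": "arm_command", "body": {"translation": [[0,-0.3,0],[0,0,0],[0,0,0],[0,0,0],[0,0,0],[0,0,0],[0,0,0],[0,0,0],[0,0,0]], "twist": [0,0,0,0,0,0,0,0,0], "grip": 0}}

```text
time_s: 41.88
tool_pos: [0.4545, 0.1458, 0.0477]
tool_rot: [177.5, 0.2, -69.7]
force: [0.1, 0.2, -0.3]
grip_width: 0.0284
```

{"method": "arm_command", "body": {"translation": [[0,0,-0.5],[0,0,-1],[0,0,-1.5],[0,0,-1.5],[0,0,-1.5],[0,0,-1.5],[0,0,-1],[0,0,-0.5],[0,0,0],[0,0,0]], "twist": [0,0,0,0,0,0,0,0,0,0]}}

```text
time_s: 43.12
tool_pos: [0.4587, 0.1469, 0.1448]
tool_rot: [177.6, 0.2, -69.7]
force: [-0.8, 0.1, -1.1]
grip_width: 0.0286
```

```bash
python3 - <<'E'
from h import *
go(.4878,-.1947,.147,-82);cruise(.4878,-.1947,-82)
E
```

```text
t 43.12 pos [0.4587 0.1469 0.1448] rot [177.59   0.18 -69.71] w 0.0286 F [-0.8  0.1 -1.1]
shift cm [33.05  9.12  0.05] twist 12.29
cruise [33.84  5.53] twist 12.29
```

{"method": "arm_command", "body": {"translation": [[1.5,0.3,0],[2.5,0.4,0],[3.5,0.5,0],[4,0.5,0],[4,0.6,0],[4,0.6,0],[4,0.6,0],[3.5,0.5,0],[3,0.4,0],[1.8,0.3,0]], "twist": [1.1,1.1,1.1,1.2,1.2,1.2,1.2,1.1,1.1,1.1]}}

```text
time_s: 44.38
tool_pos: [0.4905, -0.1913, 0.1429]
tool_rot: [177.1, -0.3, -82.0]
force: [0.1, 0.6, -0.2]
grip_width: 0.0285
```

{"method": "arm_command", "body": {"translation": [[0,0,0],[0,0,0],[0,0,0],[0,0,0]], "twist": [0,0,0,0]}}

```text
time_s: 44.88
tool_pos: [0.4907, -0.1884, 0.1426]
tool_rot: [177.1, -0.2, -81.8]
force: [-0.3, 0.5, -0.4]
grip_width: 0.0283
```

```bash
python3 - <<'E'
from h import *
go(.4878,-.1947,.048,-82)
E
```

```text
t 44.88 pos [ 0.4907 -0.1884  0.1426] rot [177.13  -0.19 -81.84] w 0.0283 F [-0.3  0.5 -0.4]
shift cm [ 0.55 -0.1   9.47] twist 0.16
```

{"method": "arm_command", "body": {"translation": [[0.3,0,0],[0.2,-0.1,0.8],[0,0,1.5],[0,0,1.5],[0,0,1.5],[0,0,1.5],[0,0,1],[0,0,0.6],[0,0,0],[0,0,0]], "twist": [0.2,0,0,0,0,0,0,0,0,0]}}

```text
time_s: 46.12
tool_pos: [0.4875, -0.1932, 0.0517]
tool_rot: [177.0, -0.1, -82.0]
force: [0.7, 0.9, -0.5]
grip_width: 0.0283
```

```bash
python3 - <<'E'
from h import *
go(.4878,-.1947,.048,-82)
E
```

```text
t 46.12 pos [ 0.4875 -0.1932  0.0517] rot [ 1.7704e+02 -1.2000e-01 -8.1960e+01] w 0.0283 F [ 0.7  0.9 -0.5]
shift cm [ 0.15 -0.03  0.37] twist 0.04
```

{"method": "arm_command", "body": {"translation": [[0.1,0,0.2],[0,0,0.1],[0,0,0],[0,0,0]], "twist": [0,0,0,0]}}

```text
time_s: 46.62
tool_pos: [0.4884, -0.1947, 0.0497]
tool_rot: [177.2, -0.2, -82.0]
force: [-0.8, 0.0, -0.8]
grip_width: 0.0281
```

{"method": "arm_command", "body": {"translation": [[0,0,0.1],[0,0,0],[0,0,0]], "twist": [0,0,0]}}

```text
time_s: 47.0
tool_pos: [0.4884, -0.1947, 0.0487]
tool_rot: [177.2, -0.2, -82.0]
force: [-0.1, -0.3, -0.9]
grip_width: 0.0284
```

{"method": "arm_command", "body": {"translation": [[0,0,0.1],[0,0,0],[0,0,0]], "twist": [0,0,0]}}

```text
time_s: 47.38
tool_pos: [0.4885, -0.1948, 0.0479]
tool_rot: [177.2, -0.2, -82.0]
force: [-0.8, 0.9, 0.1]
grip_width: 0.0284
```

{"method": "arm_command", "body": {"translation": [[0,0,0.1],[0,0,0],[0,0,0]], "twist": [0,0,0]}}

```text
time_s: 47.75
tool_pos: [0.4889, -0.195, 0.0478]
tool_rot: [177.2, -0.3, -82.0]
force: [-1.0, -0.1, 0.4]
grip_width: 0.0278
```

{"method": "arm_command", "body": {"translation": [[0,0,0.05],[0,0,0],[0,0,0]], "twist": [0,0,0]}}

```text
time_s: 48.12
tool_pos: [0.489, -0.195, 0.0478]
tool_rot: [177.2, -0.3, -82.0]
force: [-0.8, -0.1, 2.1]
grip_width: 0.028
```

{"method": "arm_command", "body": {"translation": [[0,0,0],[0,0,0],[0,0,0],[0,0,0],[0,0,0],[0,0,0],[0,0,-1],[0,0,-2],[0,0,-3],[0,0,-3]], "twist": [0,0,0,0,0,0,0,0,0,0], "grip": 75}}

```text
time_s: 49.38
tool_pos: [0.4918, -0.1933, 0.1389]
tool_rot: [177.0, -0.1, -81.9]
force: [0.7, -0.5, -0.4]
grip_width: 0.0653
```

{"method": "arm_command", "body": {"translation": [[0,0,-3],[-1,0,-3],[-3,0,-2],[-4,0,0],[-4,0,0],[-3,0,0],[-1,0,0],[0,0,0],[0,0,0]], "twist": [0,0,0,0,0,0,0,0,0]}}

```text
time_s: 50.5
tool_pos: [0.4764, -0.0319, 0.2304]
tool_rot: [177.7, -0.6, -82.1]
force: [-0.5, 0.2, 0.6]
grip_width: 0.0653
```

```bash
python3 - <<'E'
from h import *
snap("side","s3.png");snap("top","t3.png");o=telemetry.get_obs();print(o["tool_pos"])
s=cv2.imread("pics/s3.png")[130:270,240:440];t=cv2.imread("pics/t3.png")[170:310,375:475]
r=lambda a,k:cv2.resize(a,None,fx=k,fy=k,interpolation=cv2.INTER_CUBIC)
cv2.imwrite("pics/f.png",np.hstack([r(s,2.6),r(t,2.6)]))
E
```

```text
[ 0.47630864 -0.03193234  0.2301839 ]
```

View pics/f.png

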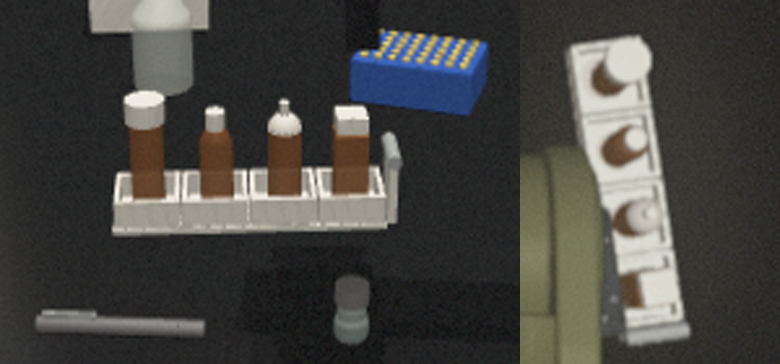

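The final view shows a, b, d, c upright, one to a well, with c beside the white tab (390,165). The arm is clear of them. Handing in.

```bash
python3 -c "
from cell import env;print(env.sign_off())"
```

```text
the job is handed in; nothing more can be done
None
```

All four bottles are now in the white rack in reverse order: a is in the well farthest from the tab, then b, then d, with c next to the tab. I lowered each one until its height stopped falling, then released it, and handed in at about 50.6 s.

- **Last checks:** the final side and top views show all four upright, one to a well, with the gripper open and clear. The readings I took showed no more than about 2 N of force on the tool.
- **Grip on bottle a:** the fingers read 32 mm on its 28 mm body, while the other three read 26–29 mm. I did not find out why. It was carried upright and stands properly.
- **Tool tilt:** the tool drifted to about 3° of tilt by the last placing. The final views show no leaning bottle.

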